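Put the bow maker's bench things back in their fitted trays

ROBOT

A 6-joint arm with a two-finger parallel gripper is mounted at the origin on a cart in front of the work surface, level with it; the furniture and walls round the work are solid. World frame = base frame: x ahead of the robot, y to its left, z up, the work surface at z = 0. Lengths are in m, angles in rad, forces in N, time in s.
With the tool pointing down it reaches from about 0.35 to 0.775 m from the base axis. Payload 7.3 kg.
Tool frame: the origin (TCP) lies at the very end of the fingers, on their centre line; the grasp point (between the pads) lies 19 mm behind it (pinch_z is the distance from the TCP to the grasp point, in m); z points along the fingers, y is the line along which they close (so a half turn about z gives the same grasp; the last joint's range is limited). The gripper opens to 92 mm and grips with 3 to 60 N. Pads are 19 mm wide; open, the fingers measure 130 mm over their backs; the gripper's body (75 mm by 190 mm) begins 47 mm behind the grasp point.
Start: joints at [1.167, 0.342, 1.524, -0, 1.275, -0.146], TCP at [0.134, 0.508, 0.227] pointing down, gripper open.
Joint ranges: [-2.53, 2.53], [-0.77, 2.02], [0.04, 2.7], [-1, 4.14], [0.28, 2.66], [-3.11, 3.11]. Speed limits (rad/s): [2.57, 2.57, 3.14, 3.14, 3.14, 3.14].

INTERFACE

Orientations are given as [roll, pitch, yaw] about the fixed x, y, z axes, in that order (R = Rz(yaw) Ry(pitch) Rx(roll)).
In Python, from cell import * gives the robot as it stands.
- The arm moves only by the tool arm_command, never from a script. Its arguments are lists of equal length, an entry for each row: "fingers": the gripper command: -1 is fully open, 1 is shut, values between are in proportion; "travel": the shift along the tool's x, y, z in m, a list of three; "dr": the turn, a rotation vector about the tool's x, y, z in degrees, a list of three. In form: {"fingers": [fingers, ...], "travel": [[x, y, z], ...], "dr": [[wx, wy, wz], ...]}. A call has 1 to 8 rows; each row is the pose to reach, as a shift and turn from the pose commanded when the call began, along the tool's axes at that moment; what a row does not reach only later rows make up. A row lasts 1/12 s, in which the tool goes at most 41.7 mm and 7.16 degrees, less where a joint would pass 70% of its speed; a pose out of reach is approached as far as the arm can. A call with a gripper value outside its range is refused whole. The fingers move at their own pace and stop on an object; "squeeze" is the grip in N (left out, the last holds). Time passes only in rows, so rows that repeat a pose let the fingers close. It gives the time, the measured TCP pose, the force, the opening and the grip force at its end, in the units of the state.
- observe(): the state, without advancing time (a new reading comes with each control period).
- read_camera(name): name is "side" or "top" or "wrist"; returns a dict with "color" (400x640x3 uint8, blue, green, red), "z_map" (400x640 float32, m along the optical axis (not along the pixel's ray), 0 where there is no reading), "fx", "fy", "cx", "cy" (pixels), "R" (3x3) and "t" (3): a world point X has camera coordinates R X + t. Camera axes: x right, y down, z forward; pixel columns grow to the right and rows downward; lengths in m; the calibration is good to about 2 mm. A picture is of the moment at which its call begins.
- hand_in(): hands the job in; it is judged then, once.
The state is a dict: "time": time; "qpos": joint angles; "qvel": joint speeds; "joint_efforts": joint torques, N m; "tool_pos": TCP position; "tool_rot": TCP orientation; "contact_force": force on the tool from outside, world axes, zero at the start; "torque": the same for the moment, N m; "opening": finger opening in m; "grip_force": force on a finger pad.
Only numpy, scipy, OpenCV 4.12 (cv2) and the standard library are available. Lean on these libraries where they do the work, as an engineer would, in place of code of your own. Each camera call takes 0.05 s, during which the arm holds its last target. There are 200 camera calls.

TASK

Put the cork sanding block, the rosin cake, the round tin and the thread spool each back into its own fitted wooden tray: the block in the larger rectangular tray, the rosin in the smaller rectangular one, the tin in the larger round one and the spool in the smaller round one. Each must stand right way up, as it does now, flat on its tray's floor inside the rim and lying lengthwise where the tray is long. Leave the shellac jar and the glue bottle where they are.

Things in the scene. Friction and masses are not known exactly. Their poses are not given: they have to be found in the camera images.
- cork_block: Cork sanding block, light brown with dark emery underneath, a plain box 42 (x) x 85 (y) x 27 high mm, lying flat and loose on the bench. Grasp it across the 42 mm (its x axis). Origin: centre of the underside, z up. 
- rosin: Rosin cake: a dark wooden base 34 (x) x 62 (y) x 12 high mm with an orange-brown cake 26 (x) x 52 (y) mm on top of it, 22 mm high in all; loose on the bench. It can be lifted by the cake (26 mm wide, from 12 to 22 mm above its underside) or by the base; across its x axis. Origin: centre of the underside, z up. 
- tin: Round closed tin, bare metal below, red lid above, 55 mm across the lid, 18 mm high; the lid is its upper 8 mm (from 10 mm up), the body below is 52 mm across; loose on the bench. Origin: centre of the underside, z up. 
- spool: Wooden spool of white thread standing upright, 29 mm across both end flanges, 40 mm high; flanges 8 mm thick at the bottom and top, 20 mm across in between; loose on the bench. Origin: centre of the underside, z up. 
- block_tray: The larger rectangular tray, for the cork block. Dark wooden tray with a cork-lined floor, screwed to the bench (it does not move). Floor 4 mm above the bench, rim 6 mm wide, its top 8 mm above the bench (4 mm above the tray's floor). Inside 58 (x) x 101 (y) mm, outside 70 x 113 mm. Origin: centre of the underside, z up. 
- rosin_tray: The smaller rectangular tray, for the rosin cake. Dark wooden tray with a cork-lined floor, screwed to the bench (it does not move). Floor 4 mm above the bench, rim 6 mm wide, its top 8 mm above the bench (4 mm above the tray's floor). Inside 50 (x) x 78 (y) mm, outside 62 x 90 mm. Origin: centre of the underside, z up. 
- tin_tray: The larger round tray, for the tin. Dark wooden tray with a cork-lined floor, screwed to the bench (it does not move). Floor 4 mm above the bench, rim 6 mm wide, its top 8 mm above the bench (4 mm above the tray's floor). Inside 71 mm across, outside 83 mm. Origin: centre of the underside, z up. 
- spool_tray: The smaller round tray, for the spool. Dark wooden tray with a cork-lined floor, screwed to the bench (it does not move). Floor 4 mm above the bench, rim 6 mm wide, its top 8 mm above the bench (4 mm above the tray's floor). Inside 45 mm across, outside 57 mm. Origin: centre of the underside, z up. 
- jar: Amber shellac jar with a pale lid, 60 mm across, 84 mm high, loose, standing to the right of the work; to be left alone. Beyond and to the right of it the head of a desk lamp hangs over the bench (a black shade 0.25 m wide, its lowest edge 0.41 m above the bench, from 0.57 m ahead of the robot outward and from 0.15 m to the right of its centre line): swing the arm in from the right drawn in and low in front of it, not at full reach. Origin: centre of the underside, z up. 
- glue: White and orange glue bottle, 33 mm across, 104 mm high, loose, standing to the right of the work; to be left alone. Origin: centre of the underside, z up. 

How it is judged:
At the end, for the whole second after the job is handed in: Each of the four things lies in its own tray: centre within 12 mm of the tray's centre, underside on the tray's floor (less than 2 mm above it), upright within 0.05 rad, at rest; block and rosin lengthwise in their trays within 0.25 rad (either way round) (horizontal distance between cork_block and block_tray below 0.012 m and z of cork_block in the frame of block_tray below 0.006 m and angle between each of cork_block, rosin, tin, spool's own z axis and vertical below 0.05 rad and linear speed of each of cork_block, rosin, tin, spool below 0.02 m/s and angle between the y axis of cork_block and the y axis of block_tray, either way round below 0.25 rad and horizontal distance between rosin and rosin_tray below 0.012 m and z of rosin in the frame of rosin_tray below 0.006 m and angle between the y axis of rosin and the y axis of rosin_tray, either way round below 0.25 rad and horizontal distance between tin and tin_tray below 0.012 m and z of tin in the frame of tin_tray below 0.006 m and horizontal distance between spool and spool_tray below 0.012 m and z of spool in the frame of spool_tray below 0.006 m); the robot touches nothing.
It fails at once if the shellac jar is moved more than 30 mm or tipped over (distance of jar from where it was at the start of the episode above 0.03 m or angle between jar's own z axis and vertical above 0.4 rad).
It fails at once if the glue bottle is moved more than 30 mm or tipped over (distance of glue from where it was at the start of the episode above 0.03 m or angle between glue's own z axis and vertical above 0.4 rad).
It also fails if it takes over 102 s, if anything falls off the work surface, if the arm or the gripper's body presses on something with over 40 N, if the wrist force passes 120 N, or if a joint passes its speed limit or range.

## Working session

There is one attempt and no reset: what is moved stays moved. The work goes in short steps, Python scripts to look and compute and a tool call to move; the robot and the scene stay as the last step left them, time stands still between calls to the robot, and variables do not carry over. Pictures are saved under pics/ and viewed, at most 14 in all, crops included, and the job is handed in when it is done.

Besides the shell and the picture viewer there is one more tool, called after "Request:" by a JSON object that holds its "name" and its "arguments", one argument or row to a line. arm_command: Moves the arm, as the interface text tells. Its arguments: {"type":"object","properties":{"fingers":{"type":"array","items":{"type":"number"}},"travel":{"type":"array","items":{"type":"array","items":{"type":"number"}}},"dr":{"type":"array","items":{"type":"array","items":{"type":"number"}}},"squeeze":{"type":"number"}},"required":["fingers","travel","dr"]}

```bash
ls; mkdir -p pics; python3 - <<'E'
from cell import *
import cv2,numpy as np
s=observe();print({k:np.round(v,3).tolist() for k,v in s.items()})
for n in("top","side"):
    c=read_camera(n);cv2.imwrite(f"pics/{n}0.png",c["color"]);np.savez(f"{n}0.npz",**c)
    print(n,c["fx"],c["fy"],c["cx"],c["cy"],np.round(c["R"],3).tolist(),np.round(c["t"],3), np.round(-c["R"].T@c["t"],3))
E
```

```text
pics
{'time': 0.0, 'qpos': [1.167, 0.343, 1.525, -0.0, 1.275, -0.146], 'qvel': [0.001, 0.0, -0.001, 0.0, -0.0, -0.0], 'joint_efforts': [-0.002, -43.124, -24.422, 0.072, 0.056, -0.0], 'tool_pos': [0.134, 0.507, 0.226], 'tool_rot': [-3.14, -0.0, 2.884], 'contact_force': [-0.576, -0.165, -0.146], 'torque': [-0.008, 0.015, 0.012], 'grip_force': 0.0, 'opening': 0.092}
top 374.28087154268275 374.28087154268275 318.55736959813083 204.44684150227695 [[-0.006, -1.0, -0.027], [-0.987, 0.01, -0.159], [0.16, 0.026, -0.987]] [0.079 0.534 0.797] [0.4   0.053 0.874]
side 467.67306919879 467.67306919879 318.88875589754167 202.78749021458063 [[0.995, -0.095, 0.016], [-0.048, -0.638, -0.769], [0.083, 0.765, -0.639]] [-0.507  0.084  0.98 ] [ 0.427 -0.744  0.698]
```

View pics/top0.png

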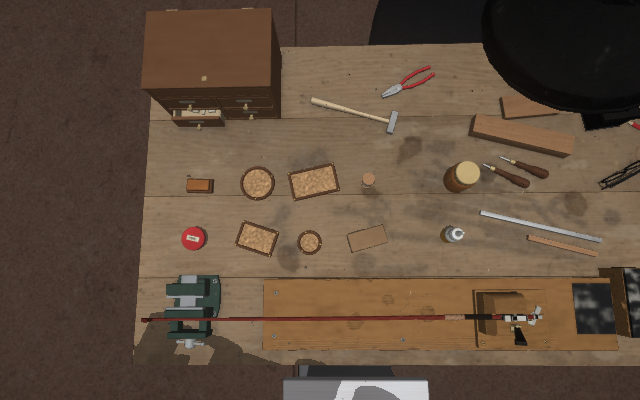

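View pics/side0.png

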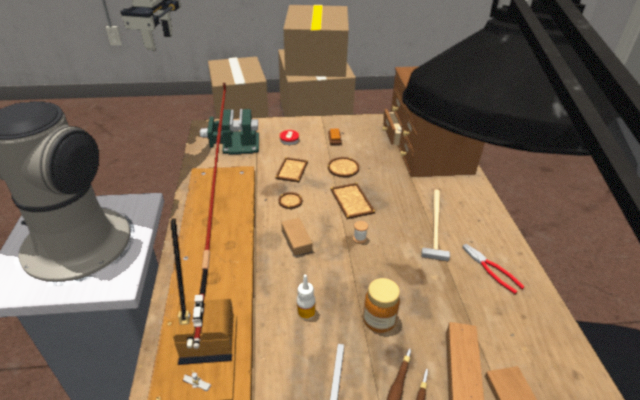

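The top view shows these centres:

| Thing | Pixel |
|---|---|
| Tin | (193,238) |
| Rosin | (200,186) |
| Tin tray | (257,183) |
| Block tray | (314,181) |
| Spool | (369,180) |
| Rosin tray | (257,238) |
| Spool tray | (310,242) |
| Block | (367,238) |
| Jar | (462,177) |
| Glue | (453,235) |

The side view agrees with this layout. Next I'll measure the positions by colour mask and ray casting.

```bash
cat > h.py <<'E'
import numpy as np,cv2
def ray(c,uv,z):
    uv=np.atleast_2d(np.array(uv,float));R,t=c["R"],c["t"]
    d=np.c_[(uv[:,0]-c["cx"])/c["fx"],(uv[:,1]-c["cy"])/c["fy"],np.ones(len(uv))]@R
    o=-R.T@t
    return o+d*((z-o[2])/d[:,2])[:,None]
def cloud(c):
    v,u=np.mgrid[:400,:640];Z=c["z_map"]
    P=np.stack([(u-c["cx"])/c["fx"]*Z,(v-c["cy"])/c["fy"]*Z,Z],-1)-c["t"]
    return P@c["R"]
def shape(c,mask,z):
    k,_=cv2.findContours(mask.astype(np.uint8),cv2.RETR_EXTERNAL,cv2.CHAIN_APPROX_NONE)
    k=max(k,key=cv2.contourArea);p=ray(c,k[:,0,:],z)[:,:2]
    (x,y),(w,h),a=cv2.minAreaRect((p*1000).astype(np.float32))
    la=a if w>=h else a+90
    la=(la+90)%180-90
    return round(x),round(y),round(max(w,h)),round(min(w,h)),round(la,1)
E
python3 - <<'E'
from h import *
c=dict(np.load("top0.npz"));im=c["color"];P=cloud(c)
big=cv2.resize(im[140:290,150:500],None,fx=2.28,fy=2.28,interpolation=cv2.INTER_CUBIC);cv2.imwrite("pics/crop.png",big)
print("bench h",np.median(P[205:225,210:400,2]))
hm=P[...,2]
hsv=cv2.cvtColor(im,cv2.COLOR_BGR2HSV)
for n,(u,v) in dict(tin=(193,238),rosin=(200,186),tint=(257,183),blockt=(314,181),spool=(369,180),rost=(257,238),spoolt=(310,242),block=(367,238),jar=(462,177),glue=(453,235)).items():
    w=hm[v-28:v+28,u-28:u+28];print(n,hsv[v,u],"h",np.round(hm[v,u],4),"max",np.round(w.max(),3),np.round(ray(c,(u,v),0.01)[0],3))
    m=np.zeros(hm.shape,bool);m[v-28:v+28,u-28:u+28]=w>(.005 if n in("tint","blockt","rost","spoolt","tin","rosin","block") else .012)
    print("   outline",shape(c,m,{"tin":.018,"rosin":.015,"block":.027,"spool":.04,"jar":.08,"glue":.1}.get(n,.008)))
E
```

```text
bench h -0.0005445981246885122
tin [ 18  43 130] h 0.0184 max 0.874 [0.464 0.369 0.01 ]
   outline (463, 366, 56, 51, 89.6)
rosin [ 13 163 147] h 0.0199 max 0.874 [0.587 0.358 0.01 ]
   outline (587, 358, 63, 31, 89.4)
tint [ 15 113 165] h 0.0037 max 0.874 [0.593 0.222 0.01 ]
   outline (595, 222, 82, 80, 89.4)
blockt [ 15 112 155] h 0.0082 max 0.874 [0.596 0.086 0.01 ]
   outline (596, 88, 114, 70, -77.5)
spool [ 14 112 161] h 0.0395 max 0.874 [ 0.597 -0.043  0.01 ]
   outline (591, -38, 30, 27, -1.4)
rost [ 16 113 156] h 0.0016 max 0.874 [0.462 0.219 0.01 ]
   outline (461, 222, 90, 64, 71.9)
spoolt [ 15 112 161] h 0.0053 max 0.874 [0.452 0.096 0.01 ]
   outline (452, 99, 56, 55, 71.4)
block [ 15 106 140] h 0.026 max 0.874 [ 0.46  -0.035  0.01 ]
   outline (459, -33, 86, 42, -74.3)
jar [ 20  98 188] h 0.0829 max 0.874 [ 0.601 -0.261  0.01 ]
   outline (587, -235, 81, 57, -53.8)
glue [100   7 218] h 0.0689 max 0.874 [ 0.466 -0.231  0.01 ]
   outline (461, -201, 48, 30, -76.5)
```

View pics/crop.png

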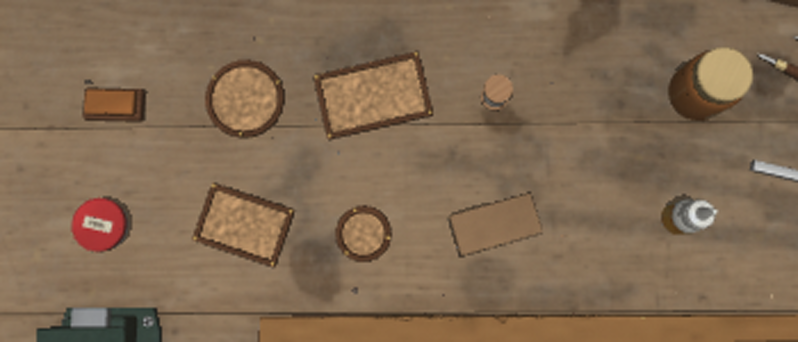

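Every measured outline matches its given size. In this crop of the top view the rosin (115,103) and tin (98,224) are at left, with the cabinet and vise nearby. I'll check those two obstacles, then move.

```bash
python3 - <<'E'
from h import *
c=dict(np.load("top0.npz"));P=cloud(c).reshape(-1,3);P=P[(c["z_map"].ravel()>0)]
for n,(x0,x1,y0,y1) in dict(cab=(.63,1,.1,.6),vise=(.1,.44,.25,.5),bow=(.2,.38,-.1,.25)).items():
    q=P[(P[:,0]>x0)&(P[:,0]<x1)&(P[:,1]>y0)&(P[:,1]<y1)&(P[:,2]>.03)&(P[:,2]<.8)]
    print(n,len(q),np.round(np.percentile(q,[0,1,50,99,100],axis=0),3).tolist() if len(q) else "")
E
```

```text
cab 14028 [[0.721, 0.167, 0.03], [0.735, 0.169, 0.035], [0.81, 0.293, 0.176], [0.924, 0.426, 0.18], [0.933, 0.431, 0.187]]
vise 2493 [[0.227, 0.251, 0.03], [0.232, 0.267, 0.033], [0.304, 0.348, 0.077], [0.378, 0.395, 0.154], [0.38, 0.41, 0.164]]
bow 10008 [[0.22, -0.1, 0.03], [0.223, -0.097, 0.034], [0.299, 0.05, 0.038], [0.369, 0.201, 0.143], [0.371, 0.249, 0.147]]
```

Request:
{"name": "arm_command", "arguments": {
  "fingers": [-1,-1,-1,-1,-1,-1,-1,-1],
  "travel": [
    [-0.02,0,0],
    [-0.06,-0.01,0],
    [-0.1,-0.015,0],
    [-0.14,-0.02,0],
    [-0.18,-0.025,0],
    [-0.22,-0.03,0],
    [-0.25,-0.035,0],
    [-0.27,-0.04,0]
  ],
  "dr": [
    [0,0,-5],
    [0,0,-10],
    [0,0,-14.8],
    [0,0,-14.8],
    [0,0,-14.8],
    [0,0,-14.8],
    [0,0,-14.8],
    [0,0,-14.8]
  ]
}}

```text
time: 0.77
tool_pos: [0.3875, 0.3985, 0.2261]
tool_rot: [-3.141, 0.0, 3.14]
contact_force: [-0.4, -0.2, -0.1]
opening: 0.0915
grip_force: 0.0
```

Request:
{"name": "arm_command", "arguments": {
  "fingers": [-1,-1,-1,-1,-1],
  "travel": [
    [-0.04,-0.017,0.0],
    [-0.077,-0.034,0.0],
    [-0.077,-0.034,0.03],
    [-0.077,-0.034,0.05],
    [-0.077,-0.034,0.05]
  ],
  "dr": [
    [0,0,0],
    [0,0,0],
    [0,0,0],
    [0,0,0],
    [0,0,0]
  ]
}}

```text
time: 1.18
tool_pos: [0.4601, 0.3641, 0.1718]
tool_rot: [-3.137, -0.008, 3.14]
contact_force: [-1.0, 0.2, -0.5]
opening: 0.0919
grip_force: 0.0
```

```bash
cat >> h.py <<'E'
def look(name,picture=False):
    from cell import read_camera,observe
    c=read_camera("wrist");np.savez(name+".npz",**c)
    if picture: cv2.imwrite(f"pics/{name}.png",c["color"])
    s=observe();print("tcp",np.round(s["tool_pos"],4),np.round(s["tool_rot"],3),"q",np.round(s["qpos"],2))
    return c
def redtin(c,z=.018):
    h=cv2.cvtColor(c["color"],cv2.COLOR_BGR2HSV)
    m=((h[...,0]<8)|(h[...,0]>172))&(h[...,1]>150)
    m=cv2.morphologyEx(m.astype(np.uint8),cv2.MORPH_OPEN,np.ones((3,3)))
    return shape(c,m,z)
E
python3 - <<'E'
from h import *
c=look("w1",True);print("cam",np.round(-c["R"].T@c["t"],3),redtin(c),np.median(cloud(c)[...,2]))
E
```

```text
tcp [0.4606 0.3651 0.1744] [-3.139 -0.005  3.141] q [ 0.54  0.5   1.42  0.    1.23 -1.03]
cam [0.382 0.364 0.33 ] (462, 369, 53, 53, -90.0) 0.0007027876991581227
```

View pics/w1.png

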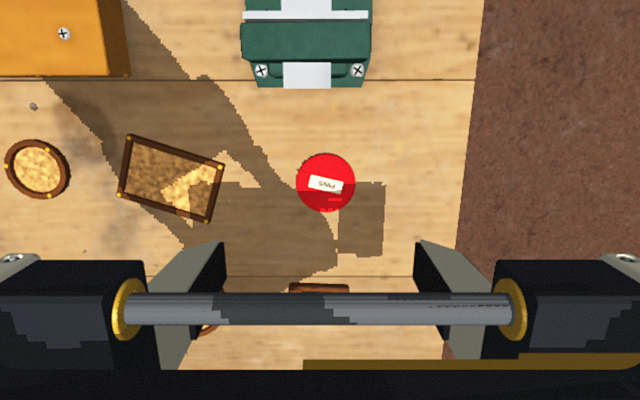

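The tin's red lid is at (325,182), with a 53 mm outline centred at (462,369), and the jaws are above it. Descending.

Request:
{"name": "arm_command", "arguments": {
  "fingers": [-1,-1,-1,-1,-1,-1,-1],
  "travel": [
    [-0.001,0.002,0.04],
    [-0.001,0.002,0.08],
    [-0.001,0.002,0.11],
    [-0.001,0.002,0.13],
    [-0.001,0.002,0.14],
    [-0.001,0.002,0.14],
    [-0.001,0.002,0.14]
  ],
  "dr": [
    [0,0,0],
    [0,0,0],
    [0,0,0],
    [0,0,0],
    [0,0,0],
    [0,0,0],
    [0,0,0]
  ]
}}

```text
time: 1.82
tool_pos: [0.4634, 0.369, 0.0381]
tool_rot: [3.141, 0.002, -3.14]
contact_force: [0.8, 0.1, 0.5]
opening: 0.0918
grip_force: 0.0
```

Request:
{"name": "arm_command", "arguments": {
  "fingers": [-1,-1,-1,0.5,0.5,0.5,0.5,0.5],
  "travel": [
    [0,0,0.02],
    [0,0,0.0295],
    [0,0,0.0295],
    [0,0,0.0295],
    [0,0,0.0295],
    [0,0,0.0295],
    [0,0,0.0295],
    [0,0,0.0295]
  ],
  "dr": [
    [0,0,0],
    [0,0,0],
    [0,0,0],
    [0,0,0],
    [0,0,0],
    [0,0,0],
    [0,0,0],
    [0,0,0]
  ],
  "squeeze": 20
}}

```text
time: 2.48
tool_pos: [0.463, 0.3684, 0.0078]
tool_rot: [3.141, 0.001, -3.141]
contact_force: [-0.3, -0.8, 0.4]
opening: 0.0629
grip_force: 0.0
```

Request:
{"name": "arm_command", "arguments": {
  "fingers": [0.5,0.5,0.5,0.5,0.5,0.5,0.5,0.5],
  "travel": [
    [0,0,0],
    [0,0,0],
    [0,0,0],
    [0,0,0],
    [0,0,-0.02],
    [0,0,-0.05],
    [0,0,-0.08],
    [0,0,-0.08]
  ],
  "dr": [
    [0,0,0],
    [0,0,0],
    [0,0,0],
    [0,0,0],
    [0,0,0],
    [0,0,0],
    [0,0,0],
    [0,0,0]
  ]
}}

```text
time: 3.15
tool_pos: [0.4655, 0.37, 0.0929]
tool_rot: [3.137, 0.008, -3.141]
contact_force: [1.4, 1.3, 0.1]
opening: 0.0535
grip_force: 20.0
```

Request:
{"name": "arm_command", "arguments": {
  "fingers": [0.5,0.5,0.5,0.5,0.5,0.5,0.5,0.5],
  "travel": [
    [-0.02,-0.022,0],
    [-0.045,-0.05,0],
    [-0.07,-0.078,0],
    [-0.095,-0.105,0],
    [-0.115,-0.128,0],
    [-0.132,-0.1465,0],
    [-0.132,-0.1465,0],
    [-0.132,-0.1465,0]
  ],
  "dr": [
    [0,0,0],
    [0,0,0],
    [0,0,0],
    [0,0,0],
    [0,0,0],
    [0,0,0],
    [0,0,0],
    [0,0,0]
  ]
}}

```text
time: 3.82
tool_pos: [0.5952, 0.2205, 0.0864]
tool_rot: [3.142, -0.001, 3.139]
contact_force: [-0.1, -0.2, -0.4]
opening: 0.0539
grip_force: 20.0
```

```bash
python3 - <<'E'
from h import *
from cell import read_camera
c=look("w2",True);print("tin at z .106",redtin(c,.106))
print(np.round(-c["R"].T@c["t"],3))
E
```

```text
tcp [0.5944 0.2215 0.0865] [ 3.141e+00 -1.000e-03  3.141e+00] q [ 0.24  0.67  1.38  0.    1.1  -1.33]
tin at z .106 (582, 220, 50, 39, 89.9)
[0.515 0.22  0.244]
```

View pics/w2.png

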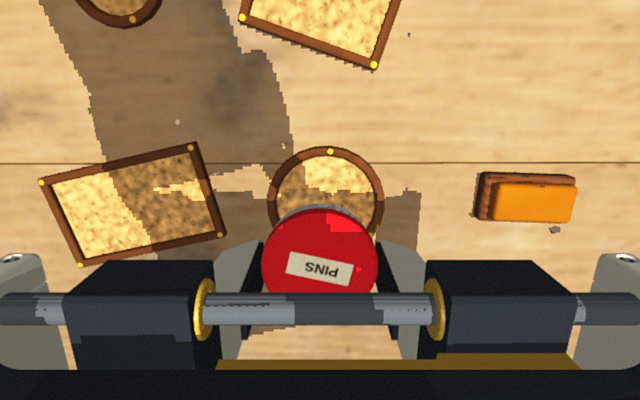

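The red tin is in the jaws at (320,255), with the tray ring behind it at (326,205). I'll compare the two numerically.

```bash
python3 - <<'E'
from h import *
c=dict(np.load("w2.npz"))
print("tin L/R/min-x edge",np.round(ray(c,[(262,262),(378,262),(320,208)],.0975+.005),4)[:,:2].tolist())
print("tray L/R/min-x outer",np.round(ray(c,[(268,205),(384,200),(328,147)],.008),4)[:,:2].tolist())
E
```

```text
tin L/R/min-x edge [[0.5888, 0.1949], [0.5889, 0.2459], [0.5638, 0.2204]]
tray L/R/min-x outer [[0.5937, 0.1845], [0.5902, 0.265], [0.5533, 0.226]]
```

Request:
{"name": "arm_command", "arguments": {
  "fingers": [0.5,0.5,0.5,0.5,0.5,0.5,0.5,0.5],
  "travel": [
    [-0.002,0.003,0.02],
    [-0.002,0.003,0.045],
    [-0.002,0.003,0.06],
    [-0.002,0.003,0.069],
    [-0.002,0.003,0.073],
    [-0.002,0.003,0.074],
    [-0.002,0.003,0.074],
    [-0.002,0.003,0.074]
  ],
  "dr": [
    [0,0,0],
    [0,0,0],
    [0,0,0],
    [0,0,0],
    [0,0,0],
    [0,0,0],
    [0,0,0],
    [0,0,0]
  ]
}}

```text
time: 4.53
tool_pos: [0.5974, 0.2252, 0.0144]
tool_rot: [3.141, 0.002, -3.141]
contact_force: [0.2, 1.1, -0.5]
opening: 0.0535
grip_force: 20.0
```

Request:
{"name": "arm_command", "arguments": {
  "fingers": [-0.4,-0.4,-0.4,-0.4,-0.4,-0.4,-0.4,-0.4],
  "travel": [
    [0,0,0],
    [0,0,0],
    [0,0,0],
    [0,0,0],
    [0,0,-0.01],
    [0,0,-0.03],
    [0,0,-0.06],
    [0,0,-0.1]
  ],
  "dr": [
    [0,0,0],
    [0,0,0],
    [0,0,0],
    [0,0,0],
    [0,0,0],
    [0,0,0],
    [0,0,0],
    [0,0,0]
  ]
}}

```text
time: 5.2
tool_pos: [0.5952, 0.2243, 0.1125]
tool_rot: [-3.14, -0.005, -3.141]
contact_force: [1.1, 0.4, -0.1]
opening: 0.0643
grip_force: 0.0
```

Request:
{"name": "arm_command", "arguments": {
  "fingers": [-0.4,-0.4,-0.4,-0.4,-0.4,-0.4,-0.4,-0.4],
  "travel": [
    [0.001,0.01,-0.02],
    [0.003,0.03,-0.04],
    [0.005,0.05,-0.05],
    [0.0065,0.07,-0.05],
    [0.008,0.09,-0.05],
    [0.0095,0.11,-0.05],
    [0.0095,0.12,-0.05],
    [0.0095,0.1335,-0.05]
  ],
  "dr": [
    [0,0,6],
    [0,0,12],
    [0,0,18],
    [0,0,24],
    [0,0,30],
    [0,0,36],
    [0,0,42],
    [0,0,45]
  ]
}}

```text
time: 5.87
tool_pos: [0.587, 0.359, 0.1642]
tool_rot: [3.141, 0.0, 2.352]
contact_force: [0.3, -0.2, 0.5]
opening: 0.064
grip_force: 0.0
```

Request:
{"name": "arm_command", "arguments": {
  "fingers": [-0.4,-0.4,-0.4,-0.4,-0.4,-0.4,-0.4,-0.4],
  "travel": [
    [0,0,0],
    [0,0,0],
    [0,0,0],
    [0,0,0],
    [0,0,0],
    [0,0,0],
    [0,0,0],
    [0,0,0]
  ],
  "dr": [
    [0,0,6.5],
    [0,0,13],
    [0,0,20],
    [0,0,27],
    [0,0,34],
    [0,0,40],
    [0,0,45],
    [0,0,45]
  ]
}}

```text
time: 6.53
tool_pos: [0.5873, 0.3582, 0.1641]
tool_rot: [3.141, -0.0, 1.568]
contact_force: [-1.1, -0.2, 0.4]
opening: 0.064
grip_force: 0.0
```

```bash
python3 - <<'E'
from h import *
from cell import read_camera
c=look("w3",True)
h=cv2.cvtColor(c["color"],cv2.COLOR_BGR2HSV)
P=cloud(c);m=(P[...,2]>.012)&(P[...,2]<.03)&(abs(P[...,0]-.587)<.06)&(abs(P[...,1]-.358)<.06)
print("rosin all",shape(c,m,.017)); 
m2=m&(h[...,0]<20)&(h[...,1]>180)&(h[...,2]>130);print("cake",shape(c,m2,.022))
t=read_camera("top");print("tin top",redtin(t,.022));P=cloud(t)
m=(abs(P[...,0]-.595)<.05)&(abs(P[...,1]-.222)<.05)
print("tin heights", np.round(np.percentile(P[m][:,2],[2,20,50,80,99]),4))
E
```

```text
tcp [0.5872 0.3582 0.164 ] [ 3.141 -0.     1.573] q [0.44 0.69 1.1  0.   1.35 0.43]
rosin all (589, 363, 59, 32, 88.2)
cake (588, 363, 50, 27, 87.6)
tin top (285, 1, 396, 9, -89.6)
tin heights [-0.0032 -0.0008  0.003   0.0195  0.024 ]
```

View pics/w3.png

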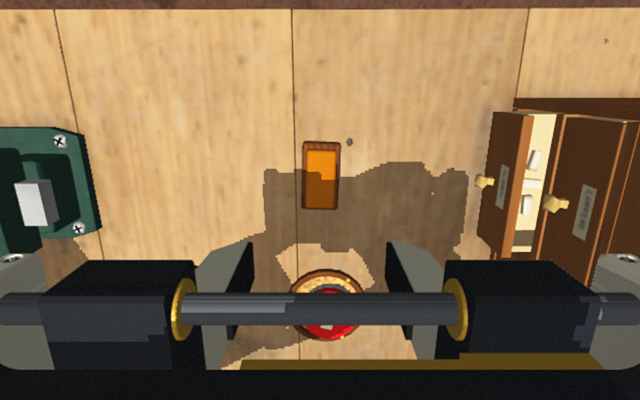

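The rosin is at (321,175) and the tin sits in its tray at (328,310). The rosin's long axis is along y, at about (588,361). Descending onto the cake.

Request:
{"name": "arm_command", "arguments": {
  "fingers": [-0.4,-0.4,-0.4,-0.4,-0.4,-0.4,-0.4,-0.4],
  "travel": [
    [0.003,0.001,0.04],
    [0.003,0.001,0.08],
    [0.003,0.001,0.11],
    [0.003,0.001,0.13],
    [0.003,0.001,0.142],
    [0.003,0.001,0.149],
    [0.003,0.001,0.149],
    [0.003,0.001,0.149]
  ],
  "dr": [
    [0,0,1],
    [0,0,2],
    [0,0,2],
    [0,0,2],
    [0,0,2],
    [0,0,2],
    [0,0,2],
    [0,0,2]
  ]
}}

```text
time: 7.3
tool_pos: [0.589, 0.3617, 0.0155]
tool_rot: [3.14, -0.001, 1.537]
contact_force: [-0.3, -1.0, 0.2]
opening: 0.0642
grip_force: 0.0
```

Request:
{"name": "arm_command", "arguments": {
  "fingers": [0.9,0.9,0.9,0.9,0.9,0.9,0.9,0.9],
  "travel": [
    [0,0,0],
    [0,0,0],
    [0,0,0],
    [0,0,0],
    [0,0,0],
    [0,0,0],
    [0,0,0],
    [0,0,0]
  ],
  "dr": [
    [0,0,0],
    [0,0,0],
    [0,0,0],
    [0,0,0],
    [0,0,0],
    [0,0,0],
    [0,0,0],
    [0,0,0]
  ],
  "squeeze": 20
}}

```text
time: 7.97
tool_pos: [0.5883, 0.3613, 0.0144]
tool_rot: [3.141, -0.0, 1.536]
contact_force: [-0.2, 0.4, 1.4]
opening: 0.0258
grip_force: 20.0
```

Request:
{"name": "arm_command", "arguments": {
  "fingers": [0.9,0.9,0.9,0.9,0.9,0.9,0.9,0.9],
  "travel": [
    [0,0,-0.02],
    [0,0,-0.06],
    [0,0,-0.1],
    [-0.02,-0.017,-0.14],
    [-0.05,-0.043,-0.14],
    [-0.08,-0.068,-0.14],
    [-0.09,-0.077,-0.14],
    [-0.09,-0.077,-0.14]
  ],
  "dr": [
    [0,0,0],
    [0,0,0],
    [0,0,0],
    [0,0,4],
    [0,0,8],
    [0,0,13],
    [0,0,16],
    [0,0,16]
  ]
}}

```text
time: 8.63
tool_pos: [0.5058, 0.2718, 0.1548]
tool_rot: [-3.14, 0.001, 1.254]
contact_force: [0.8, 0.8, -0.4]
opening: 0.026
grip_force: 20.0
```

```bash
python3 - <<'E'
from h import *
c=dict(np.load("top0.npz"));P=cloud(c).reshape(-1,3)
for z in (.05,.08,.11,.14):
  q=P[(P[:,0]>.33)&(P[:,0]<.43)&(P[:,1]>.2)&(P[:,1]<.45)&(P[:,2]>z)&(P[:,2]<.3)]
  if len(q): print(z,len(q),np.round([q.min(0),q.max(0)],3).tolist())
from cell import observe;s=observe();print(s["opening"],s["tool_pos"],s["tool_rot"])
E
```

```text
0.05 824 [[0.33, 0.311, 0.05], [0.38, 0.393, 0.089]]
0.08 512 [[0.333, 0.312, 0.08], [0.363, 0.393, 0.089]]
0.025964387728217957 [0.50579262 0.27181359 0.15478122] [-3.14027185e+00  1.41976497e-03  1.25366527e+00]
```

Request:
{"name": "arm_command", "arguments": {
  "fingers": [0.9,0.9,0.9,0.9,0.9,0.9,0.9],
  "travel": [
    [-0.032,-0.014,0],
    [-0.064,-0.029,0],
    [-0.064,-0.029,0.03],
    [-0.064,-0.029,0.055],
    [-0.064,-0.029,0.055],
    [-0.064,-0.029,0.055],
    [-0.064,-0.029,0.055]
  ],
  "dr": [
    [0,0,0],
    [0,0,0],
    [0,0,0],
    [0,0,0],
    [0,0,0],
    [0,0,0],
    [0,0,0]
  ]
}}

```text
time: 9.22
tool_pos: [0.4622, 0.2228, 0.1001]
tool_rot: [3.14, -0.001, 1.258]
contact_force: [-0.2, -0.3, -0.3]
opening: 0.0257
grip_force: 20.0
```

```bash
python3 - <<'E'
from h import *
c=look("w4",True)
E
```

```text
tcp [0.4623 0.2228 0.1004] [ 3.140e+00 -2.000e-03  1.258e+00] q [0.3  0.46 1.73 0.   0.95 0.61]
```

View pics/w4.png

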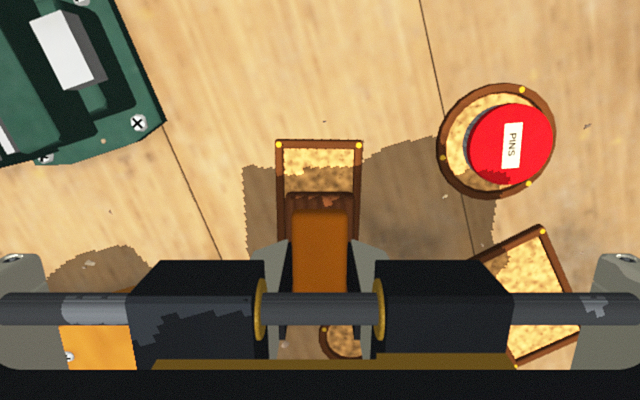

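The rosin hangs at (320,245), aligned with its tray at columns 277–362. The tin at (511,144) is inside its ring. I'll check the lengthwise position and the tin's offset.

```bash
python3 - <<'E'
from h import *
c=dict(np.load("w4.npz"))
ax=np.array([.308,.951]);pv=np.array([.951,-.308])
T=ray(c,[(276,141),(363,141)],.008)[:,:2];print("tray centre",T.mean(0)-ax*.045, "w",np.linalg.norm(T[0]-T[1]))
B=ray(c,[(287,193),(355,193)],.086+.012)[:,:2];print("rosin centre",B.mean(0)-ax*.031,"w",np.linalg.norm(B[0]-B[1]))
h=cv2.cvtColor(c["color"],cv2.COLOR_BGR2HSV)
m=((h[...,0]<8)|(h[...,0]>172))&(h[...,1]>190)&(h[...,2]>90);m[:80]=0;m[220:]=0;m[:,:420]=0
m=cv2.morphologyEx(m.astype(np.uint8),cv2.MORPH_OPEN,np.ones((5,5)))
print("tin",shape(c,m,.022))
print("tintray",np.round(ray(c,[(436,148),(555,140),(500,83),(494,199)],.008)[:,:2].mean(0),4))
E
```

```text
tray centre [0.46315575 0.22182984] w 0.060633185554447994
rosin centre [0.46452682 0.22420292] w 0.03170115305296411
tin (596, 226, 56, 53, -21.8)
tintray [0.5938 0.2249]
```

Request:
{"name": "arm_command", "arguments": {
  "fingers": [0.9,0.9,0.9,0.9,0.9,0.9,0.9,0.9],
  "travel": [
    [-0.002,0,0.02],
    [-0.002,0,0.045],
    [-0.002,0,0.065],
    [-0.002,0,0.075],
    [-0.002,0,0.079],
    [-0.002,0,0.081],
    [-0.002,0,0.081],
    [-0.002,0,0.081]
  ],
  "dr": [
    [0,0,0],
    [0,0,0],
    [0,0,0],
    [0,0,0],
    [0,0,0],
    [0,0,0],
    [0,0,0],
    [0,0,0]
  ]
}}

```text
time: 9.93
tool_pos: [0.4611, 0.2205, 0.0193]
tool_rot: [3.14, -0.001, 1.257]
contact_force: [0.7, 0.4, -0.6]
opening: 0.026
grip_force: 20.0
```

Request:
{"name": "arm_command", "arguments": {
  "fingers": [0.3,0.3,0.3,0.3,0.3,0.3,0.3,0.3],
  "travel": [
    [0,0,0],
    [0,0,0],
    [0,0,0],
    [0,0,0],
    [0,0,-0.02],
    [0,0,-0.05],
    [0,0,-0.09],
    [0,0,-0.12]
  ],
  "dr": [
    [0,0,0],
    [0,0,0],
    [0,0,0],
    [0,0,0],
    [0,0,0],
    [0,0,0],
    [0,0,0],
    [0,0,0]
  ]
}}

```text
time: 10.6
tool_pos: [0.4605, 0.2202, 0.1406]
tool_rot: [3.141, -0.001, 1.257]
contact_force: [1.7, 0.7, 0.9]
opening: 0.0321
grip_force: 0.0
```

Request:
{"name": "arm_command", "arguments": {
  "fingers": [-0.6,-0.6,-0.6,-0.6,-0.6,-0.6,-0.6,-0.6],
  "travel": [
    [-0.02,0.006,0],
    [-0.055,0.017,0],
    [-0.09,0.028,0],
    [-0.125,0.039,0],
    [-0.16,0.05,0],
    [-0.195,0.061,0],
    [-0.22,0.069,0],
    [-0.242,0.076,0]
  ],
  "dr": [
    [0,0,-4],
    [0,0,-9],
    [0,0,-14],
    [0,0,-19],
    [0,0,-24],
    [0,0,-29],
    [0,0,-33.7],
    [0,0,-33.7]
  ]
}}

```text
time: 11.27
tool_pos: [0.4576, -0.0356, 0.1384]
tool_rot: [3.141, 0.0, 1.848]
contact_force: [1.7, 0.3, 0.4]
opening: 0.0733
grip_force: 0.0
```

Request:
{"name": "arm_command", "arguments": {
  "fingers": [-0.6,-0.6],
  "travel": [
    [0,0,0],
    [0,0,0]
  ],
  "dr": [
    [0,0,0],
    [0,0,0]
  ]
}}

```text
time: 11.43
tool_pos: [0.4578, -0.0344, 0.1383]
tool_rot: [3.141, -0.0, 1.842]
contact_force: [0.7, 0.7, 0.0]
opening: 0.0732
grip_force: 0.0
```

```bash
python3 - <<'E'
from h import *
from cell import read_camera
c=look("w5",True);P=cloud(c)
m=(P[...,2]>.012)&(P[...,2]<.045)&(abs(P[...,0]-.459)<.07)&(abs(P[...,1]+.033)<.06)
print("block wrist",shape(c,m,.027))
t=read_camera("top");P=cloud(t)
for n,(x,y),r,z in (("rosin",(.461,.222),.035,.02),("tin",(.595,.224),.035,.022)):
    m=(P[...,2]>.011)&(P[...,2]<.04)&(np.hypot(P[...,0]-x,P[...,1]-y)<.06)
    print(n,m.sum(),shape(t,m,z) if m.sum()>20 else "")
E
```

```text
tcp [ 0.4577 -0.0335  0.1383] [ 3.142 -0.     1.844] q [-0.24  0.32  1.83  0.    0.99 -0.51]
block wrist (460, -32, 85, 42, -74.6)
rosin 392 (462, 218, 62, 33, 72.6)
tin 425 (597, 223, 54, 53, 89.4)
```

View pics/w5.png

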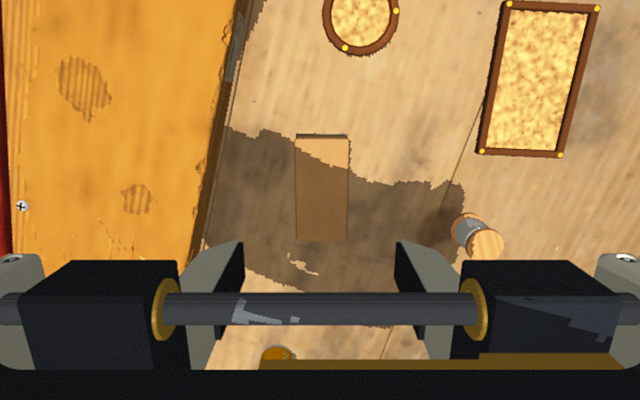

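The block at (322,187) lies between the jaws, matching at (460,-32). The rosin and tin both read as seated. Descending.

Request:
{"name": "arm_command", "arguments": {
  "fingers": [-0.6,-0.6,-0.6,-0.6,-0.6,-0.6,-0.6,-0.6],
  "travel": [
    [0.001,0.002,0.035],
    [0.001,0.002,0.07],
    [0.001,0.002,0.095],
    [0.001,0.002,0.115],
    [0.001,0.002,0.124],
    [0.001,0.002,0.129],
    [0.001,0.002,0.129],
    [0.001,0.002,0.129]
  ],
  "dr": [
    [0,0,0],
    [0,0,0],
    [0,0,0],
    [0,0,0],
    [0,0,0],
    [0,0,0],
    [0,0,0],
    [0,0,0]
  ]
}}

```text
time: 12.2
tool_pos: [0.4602, -0.0317, 0.01]
tool_rot: [3.14, 0.001, 1.846]
contact_force: [-0.4, 0.1, 0.1]
opening: 0.0731
grip_force: 0.0
```

Request:
{"name": "arm_command", "arguments": {
  "fingers": [0.7,0.7,0.7,0.7,0.7,0.7,0.7,0.7],
  "travel": [
    [0,0,0],
    [0,0,0],
    [0,0,0],
    [0,0,0],
    [0,0,0],
    [0,0,0],
    [0,0,0],
    [0,0,0]
  ],
  "dr": [
    [0,0,0],
    [0,0,0],
    [0,0,0],
    [0,0,0],
    [0,0,0],
    [0,0,0],
    [0,0,0],
    [0,0,0]
  ],
  "squeeze": 20
}}

```text
time: 12.87
tool_pos: [0.4596, -0.0321, 0.0095]
tool_rot: [3.141, 0.0, 1.845]
contact_force: [0.0, 0.4, 4.5]
opening: 0.0416
grip_force: 20.0
```

Request:
{"name": "arm_command", "arguments": {
  "fingers": [0.7,0.7,0.7,0.7,0.7,0.7,0.7,0.7],
  "travel": [
    [0,0,-0.02],
    [0,0,-0.055],
    [0,0,-0.085],
    [0.015,0.03,-0.09],
    [0.032,0.066,-0.09],
    [0.05,0.1,-0.09],
    [0.067,0.136,-0.09],
    [0.079,0.164,-0.09]
  ],
  "dr": [
    [0,0,0],
    [0,0,0],
    [0,0,0],
    [0,0,1],
    [0,0,2],
    [0,0,3.2],
    [0,0,3.2],
    [0,0,3.2]
  ]
}}

```text
time: 13.53
tool_pos: [0.5975, 0.0908, 0.099]
tool_rot: [3.141, -0.0, 1.79]
contact_force: [0.6, -0.6, -1.0]
opening: 0.0421
grip_force: 20.0
```

Request:
{"name": "arm_command", "arguments": {
  "fingers": [0.7,0.7],
  "travel": [
    [0,0,0],
    [0,0,0]
  ],
  "dr": [
    [0,0,0],
    [0,0,0]
  ]
}}

```text
time: 13.7
tool_pos: [0.5961, 0.0896, 0.0982]
tool_rot: [-3.14, -0.0, 1.792]
contact_force: [-0.1, -1.3, -0.6]
opening: 0.042
grip_force: 20.0
```

```bash
python3 - <<'E'
from h import *
c=look("w6",True)
E
```

```text
tcp [0.5952 0.0887 0.0982] [-3.139 -0.     1.79 ] q [ 0.02  0.6   1.47 -0.    1.07 -0.2 ]
```

View pics/w6.png

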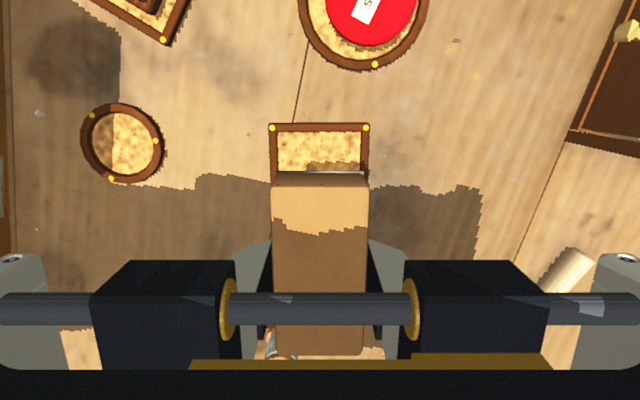

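The block hangs at (320,265) over its tray, whose far rim runs (268,124)–(369,124). The spool tray is at (121,143).

```bash
python3 - <<'E'
from h import *
c=dict(np.load("w6.npz"));a=1.79
ax=np.array([np.cos(a),np.sin(a)])
T=ray(c,[(268,124),(369,123)],.008)[:,:2];d=T[1]-T[0];print("tray centre",T.mean(0)-ax*.0565,"w",np.linalg.norm(d),"edge dir",np.degrees(np.arctan2(d[1],d[0])),"tooly",np.degrees(a)-90)
B=ray(c,[(272,187),(370,186)],.1155)[:,:2];print("block centre",B.mean(0)-ax*.0425,"w",np.linalg.norm(B[0]-B[1]))
print("spooltray",ray(c,[(80,142),(163,145),(122,102),(120,184)],.008)[:,:2].mean(0))
E
```

```text
tray centre [0.5961635  0.08917994] w 0.06884028874064509 edge dir 13.281631869242432 tooly 12.559445328417354
block centre [0.59772643 0.08856429] w 0.03990658170327302
spooltray [0.45350707 0.10059259]
```

Request:
{"name": "arm_command", "arguments": {
  "fingers": [0.7,0.7,0.7,0.7,0.7,0.7,0.7,0.7],
  "travel": [
    [0,0,0.02],
    [0,0,0.045],
    [0,0,0.065],
    [0,0,0.077],
    [0,0,0.082],
    [0,0,0.084],
    [0,0,0.084],
    [0,0,0.084]
  ],
  "dr": [
    [0,0,0],
    [0,0,0],
    [0,0,0],
    [0,0,0],
    [0,0,0],
    [0,0,0],
    [0,0,0],
    [0,0,0]
  ]
}}

```text
time: 14.42
tool_pos: [0.5966, 0.0883, 0.0163]
tool_rot: [3.14, 0.0, 1.789]
contact_force: [-0.2, 0.4, -0.3]
opening: 0.0417
grip_force: 20.0
```

Request:
{"name": "arm_command", "arguments": {
  "fingers": [-0.3,-0.3,-0.3,-0.3,-0.3,-0.3,-0.3,-0.3],
  "travel": [
    [0,0,0],
    [0,0,0],
    [0,0,0],
    [0,0,0],
    [0,0,-0.02],
    [0,0,-0.05],
    [0,0,-0.09],
    [0,0,-0.12]
  ],
  "dr": [
    [0,0,0],
    [0,0,0],
    [0,0,0],
    [0,0,0],
    [0,0,0],
    [0,0,0],
    [0,0,0],
    [0,0,0]
  ]
}}

```text
time: 15.08
tool_pos: [0.5963, 0.0886, 0.1378]
tool_rot: [3.14, 0.0, 1.79]
contact_force: [0.8, 0.3, -0.3]
opening: 0.0597
grip_force: 0.0
```

Request:
{"name": "arm_command", "arguments": {
  "fingers": [-0.3,-0.3,-0.3,-0.3,-0.3,-0.3,-0.3],
  "travel": [
    [-0.02,-0.005,0],
    [-0.05,-0.013,0],
    [-0.08,-0.021,0],
    [-0.105,-0.028,0],
    [-0.122,-0.032,0],
    [-0.122,-0.032,0],
    [-0.122,-0.032,0]
  ],
  "dr": [
    [0,0,0],
    [0,0,0],
    [0,0,0],
    [0,0,0],
    [0,0,0],
    [0,0,0],
    [0,0,0]
  ]
}}

```text
time: 15.67
tool_pos: [0.5911, -0.0382, 0.1353]
tool_rot: [3.141, -0.0, 1.787]
contact_force: [0.0, 0.8, -0.4]
opening: 0.0598
grip_force: 0.0
```

```bash
python3 - <<'E'
from h import *
from cell import read_camera
c=look("w7",True);P=cloud(c)
m=(P[...,2]>.034)&(P[...,2]<.05)&(np.hypot(P[...,0]-.591,P[...,1]+.038)<.03)
print("spool",m.sum(),shape(c,m,.04))
m=(P[...,2]>.012)&(P[...,2]<.045)&(np.hypot(P[...,0]-.596,P[...,1]-.089)<.06)
print("block",shape(c,m,.031))
E
```

```text
tcp [ 0.5911 -0.0373  0.1353] [ 3.141 -0.     1.789] q [-0.19  0.55  1.46  0.    1.14 -0.41]
spool 1167 (594, -37, 29, 28, -77.5)
block (600, 73, 55, 42, -77.6)
```

View pics/w7.png

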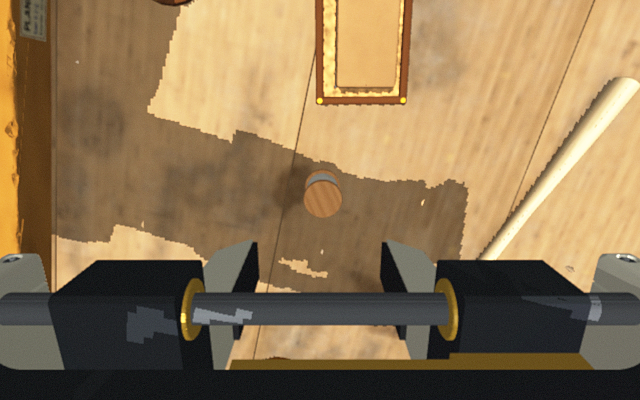

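The spool is at (322,194) and the block lies in its tray at the top. Descending on the spool.

Request:
{"name": "arm_command", "arguments": {
  "fingers": [-0.3,-0.3,-0.3,-0.3,-0.3,-0.3,-0.3,-0.3],
  "travel": [
    [0,0.002,0.035],
    [0,0.002,0.065],
    [0,0.002,0.09],
    [0,0.002,0.107],
    [0,0.002,0.115],
    [0,0.002,0.119],
    [0,0.002,0.119],
    [0,0.002,0.119]
  ],
  "dr": [
    [0,0,0],
    [0,0,0],
    [0,0,0],
    [0,0,0],
    [0,0,0],
    [0,0,0],
    [0,0,0],
    [0,0,0]
  ]
}}

```text
time: 16.38
tool_pos: [0.594, -0.0367, 0.0172]
tool_rot: [3.14, 0.001, 1.79]
contact_force: [-0.7, -0.7, 0.1]
opening: 0.0595
grip_force: 0.0
```

Request:
{"name": "arm_command", "arguments": {
  "fingers": [0.9,0.9,0.9,0.9,0.9,0.9,0.9,0.9],
  "travel": [
    [0,0,0],
    [0,0,0],
    [0,0,0],
    [0,0,0],
    [0,0,0],
    [0,0,0],
    [0,0,0],
    [0,0,0]
  ],
  "dr": [
    [0,0,0],
    [0,0,0],
    [0,0,0],
    [0,0,0],
    [0,0,0],
    [0,0,0],
    [0,0,0],
    [0,0,0]
  ],
  "squeeze": 15
}}

```text
time: 17.05
tool_pos: [0.5932, -0.0372, 0.0164]
tool_rot: [3.141, 0.0, 1.789]
contact_force: [-0.8, -0.4, 2.9]
opening: 0.0255
grip_force: 15.0
```

Request:
{"name": "arm_command", "arguments": {
  "fingers": [0.9,0.9,0.9,0.9,0.9,0.9,0.9,0.9],
  "travel": [
    [0,0,-0.015],
    [0,0,-0.04],
    [0,0,-0.07],
    [0.02,-0.013,-0.09],
    [0.045,-0.029,-0.09],
    [0.075,-0.049,-0.09],
    [0.105,-0.069,-0.09],
    [0.13,-0.085,-0.09]
  ],
  "dr": [
    [0,0,0],
    [0,0,0],
    [0,0,0],
    [0,0,0],
    [0,0,0],
    [0,0,0],
    [0,0,0],
    [0,0,0]
  ]
}}

```text
time: 17.72
tool_pos: [0.4798, 0.0725, 0.1061]
tool_rot: [-3.141, -0.001, 1.789]
contact_force: [0.1, 0.4, -0.6]
opening: 0.0257
grip_force: 15.0
```

Request:
{"name": "arm_command", "arguments": {
  "fingers": [0.9,0.9,0.9,0.9],
  "travel": [
    [0.02,-0.013,0],
    [0.034,-0.022,0],
    [0.034,-0.022,0],
    [0.034,-0.022,0]
  ],
  "dr": [
    [0,0,0],
    [0,0,0],
    [0,0,0],
    [0,0,0]
  ]
}}

```text
time: 18.05
tool_pos: [0.4531, 0.1001, 0.1064]
tool_rot: [3.141, 0.0, 1.791]
contact_force: [0.8, 0.8, -0.1]
opening: 0.0257
grip_force: 15.0
```

```bash
python3 - <<'E'
from h import *
from cell import read_camera
c=look("w8",True)
t=read_camera("side");cv2.imwrite("pics/side8.png",cv2.resize(t["color"][130:280,210:410],None,fx=3,fy=3));np.savez("side8.npz",**t)
E
```

```text
tcp [0.4539 0.0996 0.1064] [3.14 0.   1.79] q [ 0.05  0.38  1.85 -0.    0.91 -0.17]
```

View pics/w8.png

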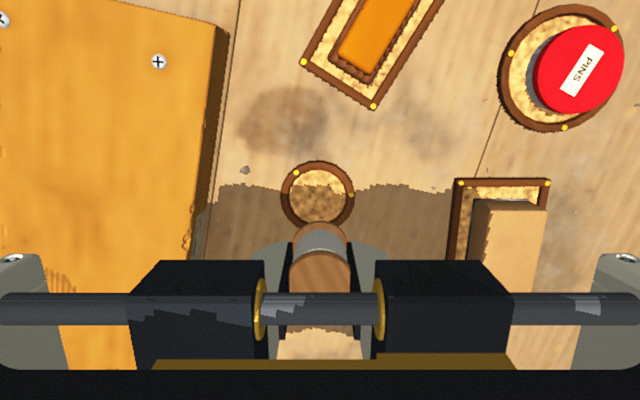

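View pics/side8.png

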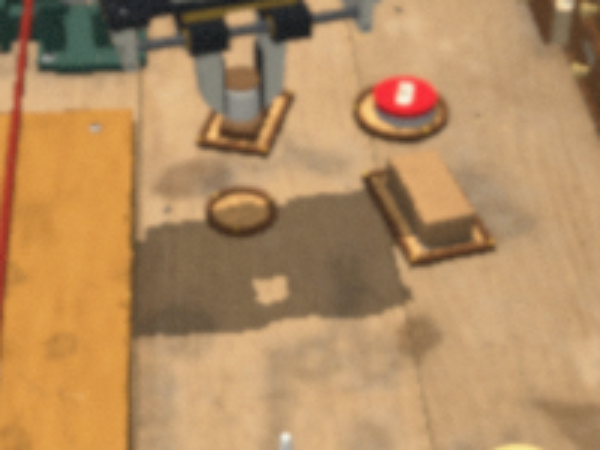

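The spool is held upright at (320,275), just short of the tray ring at (318,195). The other three look seated. I'll compare spool and tray positions.

```bash
python3 - <<'E'
from h import *
c=dict(np.load("w8.npz"));ax=np.array([np.cos(1.79),np.sin(1.79)])
print("tray",ray(c,[(281,196),(355,193)],.008)[:,:2].mean(0), ray(c,[(318,160)],.008)[0,:2]-ax*.0285)
print("spool from bottom-flange edge",ray(c,[(320,222)],.094)[0,:2]-ax*.0145,"top",ray(c,[(320,251)],.1305)[0,:2]-ax*.0145)
E
```

```text
tray [0.45232745 0.10311012] [0.45284137 0.10080667]
spool from bottom-flange edge [0.45428335 0.10012796] top [0.45389089 0.10141091]
```

Request:
{"name": "arm_command", "arguments": {
  "fingers": [0.9,0.9,0.9,0.9,0.9,0.9,0.9,0.9],
  "travel": [
    [0.001,-0.001,0.02],
    [0.001,-0.001,0.045],
    [0.001,-0.001,0.065],
    [0.001,-0.001,0.078],
    [0.001,-0.001,0.083],
    [0.001,-0.001,0.085],
    [0.001,-0.001,0.0855],
    [0.001,-0.001,0.0855]
  ],
  "dr": [
    [0,0,0],
    [0,0,0],
    [0,0,0],
    [0,0,0],
    [0,0,0],
    [0,0,0],
    [0,0,0],
    [0,0,0]
  ]
}}

```text
time: 18.82
tool_pos: [0.4528, 0.1003, 0.0213]
tool_rot: [3.14, 0.0, 1.789]
contact_force: [-0.4, 0.3, -0.4]
opening: 0.0256
grip_force: 15.0
```

Request:
{"name": "arm_command", "arguments": {
  "fingers": [0.9,0.2,0.1,0,0,0,0,0],
  "travel": [
    [0,0,0],
    [0,0,0],
    [0,0,0],
    [0,0,0],
    [0,0,0],
    [0,0,0],
    [0,0,-0.02],
    [0,0,-0.05]
  ],
  "dr": [
    [0,0,0],
    [0,0,0],
    [0,0,0],
    [0,0,0],
    [0,0,0],
    [0,0,0],
    [0,0,0],
    [0,0,0]
  ]
}}

```text
time: 19.48
tool_pos: [0.4499, 0.1004, 0.0693]
tool_rot: [-3.136, -0.001, 1.789]
contact_force: [0.6, -0.3, 0.5]
opening: 0.0455
grip_force: 0.0
```

Request:
{"name": "arm_command", "arguments": {
  "fingers": [0,0,0,0,0,0],
  "travel": [
    [0,0,-0.03],
    [0,0,-0.065],
    [-0.02,0,-0.1],
    [-0.05,0,-0.12],
    [-0.08,0,-0.12],
    [-0.08,0,-0.12]
  ],
  "dr": [
    [0,0,0],
    [0,0,0],
    [0,0,0],
    [0,0,0],
    [0,0,0],
    [0,0,0]
  ]
}}

```text
time: 19.98
tool_pos: [0.4712, 0.0186, 0.1924]
tool_rot: [3.137, 0.003, 1.787]
contact_force: [-0.2, -0.7, -0.3]
opening: 0.0459
grip_force: 0.0
```

```bash
python3 - <<'E'
from h import *
from cell import read_camera
c=look("w9",True);P=cloud(c)
for n,(x,y),r,z,lo in (("spool",(.453,.101),.03,.044,.036),("rosin",(.462,.222),.06,.022,.011),("tin",(.595,.224),.06,.022,.011),("block",(.596,.089),.06,.031,.012)):
    m=(P[...,2]>lo)&(P[...,2]<.06)&(np.hypot(P[...,0]-x,P[...,1]-y)<r)
    print(n,m.sum(),shape(c,m,z) if m.sum()>20 else "",np.round(np.percentile(P[m][:,2],[50,95]),4) if m.sum()>20 else "")
E
```

```text
tcp [0.4699 0.0206 0.1913] [3.140e+00 1.000e-03 1.786e+00] q [-0.12  0.28  1.73 -0.    1.14 -0.33]
spool 1034 (454, 100, 29, 28, -31.7) [0.0441 0.0453]
rosin 0  
tin 63 (600, 197, 21, 1, 12.5) [0.0188 0.0221]
block 5124 (594, 88, 83, 48, -77.7) [0.0316 0.033 ]
```

View pics/w9.png

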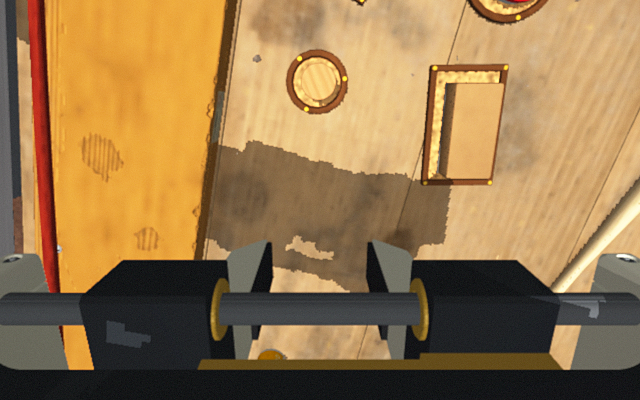

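The spool at (318,80) and block at (473,130) are centred in their trays at the right heights. I'll check the tin and rosin heights from the top view and hand in if they are right.

```bash
python3 - <<'E'
from h import *
from cell import *
t=read_camera("top");P=cloud(t);ok=True
for n,(x,y),z in (("rosin",(.463,.221),.026),("tin",(.595,.224),.022)):
    m=(P[...,2]>.011)&(P[...,2]<.05)&(np.hypot(P[...,0]-x,P[...,1]-y)<.06)
    hh=np.percentile(P[(np.hypot(P[...,0]-x,P[...,1]-y)<.01)][:,2],[10,50,90]);s=shape(t,m,z)
    print(n,s,np.round(hh,4));ok&=abs(hh[1]-z)<.003 and np.hypot(s[0]/1000-x,s[1]/1000-y)<.007
print(ok)
if ok: print(hand_in())
E
```

```text
rosin (461, 217, 61, 33, 72.6) [0.0234 0.0252 0.0269]
tin (597, 223, 54, 53, 89.4) [0.0198 0.0217 0.0232]
True
the job is handed in; nothing more can be done
None
```

I put the block, rosin, tin and spool into their own trays and handed the job in; camera checks showed each within about 5 mm of its tray's centre and at seated height, and I never went near the jar or glue, though `hand_in()` returned no verdict.

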